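# Weigh out pigment blocks for grinding and clear the bench

## Robot

A 7-joint arm with a two-finger parallel gripper is mounted at the origin on the work surface. World frame = base frame: x ahead of the robot, y to its left, z up, the work surface at z = 0. Lengths are in m, angles in rad, forces in N, time in s.
With the tool pointing down it reaches from about 0.425 to 1.025 m from the base axis. Payload 9.4 kg.
Tool frame: the origin (TCP) lies on the centre line of the jaws, within the pads' length; the fingertips stand 11 mm ahead of it and the grasp point (between the pads) lies 8 mm behind it (tips_ahead is the distance from the TCP to the fingertips, in m); z points along the fingers, x is the direction in which the jaws open and shut, and the axes are right-handed (so a half turn about z gives the same grasp; the last joint's range is limited). The gripper opens to 93 mm and grips with 3 to 60 N. Pads are 15 mm wide; open, the fingers measure 128 mm over their backs; the gripper's body (75 mm by 188 mm) begins 65 mm behind the grasp point.
Start: joints at [-1.315, 0.599, -0.003, 1.599, 0.002, 0.943, -0.08], TCP at [0.237, 0.685, 0.191] pointing down, gripper open.
Joint ranges: [-2.57, 2.57], [-0.35, 1.97], [-1.29, 1.29], [0.11, 2.56], [-1.05, 4.19], [0.11, 1.86], [-2.63, 2.63]. Speed limits (rad/s): [2.22, 2.22, 3.01, 3.01, 3.14, 3.14, 3.14].

## Interface

Orientations are given as a rotation vector (axis times angle).
In Python, from cell import movep, servo_line, goto_joints, move_gripper, hold, inverse_kinematics, read_state, snapshot, PlanningError, sign_off, tips_ahead gives the robot as it stands. Calls block until the motion is done:
- movep(position, orientation): joint-space move of the TCP to a pose.
- servo_line(position, attitude=None, v=0.15, contact_N=None): straight line of the TCP; attitude=None keeps the orientation; v is the mean speed in m/s. With contact_N (N) it stops when the force on the tool has changed by that much, and returns True; else False.
- goto_joints(angles): joint-space move.
- move_gripper(opening): finger opening in m; the grip force is fixed at half the most; returns when the fingers have stopped.
- hold(seconds).
- inverse_kinematics(position, orientation): joint angles nearest the present ones, or None.
- read_state(): the state.
- snapshot(name): name is "scene" or "top" or "wrist"; returns a dict with "color" (384x512x3 uint8, red, green, blue), "fov_y" (degrees; the focal length in pixels is half the picture's height over the tangent of half this angle, whatever the lens; pixels are square), "cx", "cy" (the principal point, pixels), "R" (3x3) and "t" (3): a world point X has camera coordinates R X + t; the wrist camera has in their place "mount" (4x4, takes a point from camera to tool coordinates, whose origin is the TCP and whose axes are the tool frame's). Camera axes: x right, y down, z forward; pixel columns grow to the right and rows downward; lengths in m; the calibration is good to about 2 mm. The wrist camera is an equidistant fisheye: a pixel r from the principal point sees the ray r / f radians off the axis. A picture is of the moment at which its call begins: read the wrist's pose just before it. There is no depth.
A pose or a line that the arm cannot do raises PlanningError and nothing moves.
- sign_off(): hands the job in, once; it reports no verdict.
The state is a dict: "clock": time; "joint_positions": joint angles; "qd": joint speeds; "tau": joint torques, N m; "eef_pos": TCP position; "tcp_rot": TCP orientation; "wrist_force": force on the tool from outside, world axes, zero at the start; "torque": the same for the moment, N m; "opening": finger opening in m.
Only numpy, scipy, OpenCV 4.12 (cv2) and the standard library are available. Lean on these libraries where they do the work, as an engineer would, in place of code of your own. Each camera call takes 0.05 s, during which the arm holds its last target.

## Task

Weigh out a batch of pigment: set the empty white tub upright in the centre of the balance's pan, then add rectangular pigment blocks until, with your hands off, the pointer rests between the two tape marks on the dial, never pushing the pan down to its stop. Then stand the loaded tub on the marble grinding slab with its blocks in it. Clear the bench as well: every block left over goes in the wooden tray and every round paint cake in the round tin, and the other things stay where they are.

Things in the scene. Friction and masses are not known exactly. Their poses are not given: they have to be found in the camera images.
- pan_centre (a point): Centre of the top of the spring balance's pan: a level round steel pan, 140 mm across, on a stem over a cream metal case, top 114 mm above the bench when unloaded. A white dial 88 mm across slopes down beside the pan. x axis: from the pan's axis towards the dial; z up. Case: 62 mm high, from x = -80 mm to x = +144 mm, 75 mm either side in y.
- pan (a joint): How far the pan is down, m: 0 unloaded, stop at 0.045. Linear spring, 200 N/m (49 mm per kg), settles in 1 s. The dial's black pointer turns clockwise with it from the uphill side, 4.57 rad per kg; ticks every 50 g. Facing edges of two blue tape strips on the dial mark the wanted load, tub included: 0.42 kg (20.6 mm down) and 0.57 kg (28.0 mm down).
- tub: Empty open white plastic tub, rectangular, 116 mm (its x) x 66 mm (its y) x 60 mm high, walls and floor 3 mm, 0.12 kg; a small lip adds 3 mm all round at the top (look only). Origin: centre of its underside, z up. It starts on the bench at the near left or near right. It can be taken across its 66 mm width.
- slab: White marble grinding slab, fixed, 210 mm (x) x 190 mm (y), 18 mm thick, lying on the bench; it and the balance stand one at the left and one at the right. Origin: centre of its underside.
- tray: Low open wooden tray, fixed, 130 mm (x) x 150 mm (y) x 32 mm high outside, walls and floor 7 mm, at the far middle of the bench. Origin: centre of its underside.
- tin: Round open steel tin, fixed, 136 mm across and 36 mm high, wall 3.5 mm, floor 4 mm, beside the tray. Origin: centre of its underside.
- block1: Rectangular pressed block of raw earth pigment, 90 mm (x) x 24 mm (y) x 22 mm (z), rigid, lying flat on the bench. Origin at its centre. Weighs about 0.1 kg; single blocks differ, 0.085 to 0.12 kg. Four or five blocks are there; None if absent.
- block2: Rectangular pressed block of raw earth pigment, 90 mm (x) x 24 mm (y) x 22 mm (z), rigid, lying flat on the bench. Origin at its centre. Weighs about 0.1 kg; single blocks differ, 0.085 to 0.12 kg. Four or five blocks are there; None if absent.
- block3: Rectangular pressed block of raw earth pigment, 90 mm (x) x 24 mm (y) x 22 mm (z), rigid, lying flat on the bench. Origin at its centre. Weighs about 0.1 kg; single blocks differ, 0.085 to 0.12 kg. Four or five blocks are there; None if absent.
- block4: Rectangular pressed block of raw earth pigment, 90 mm (x) x 24 mm (y) x 22 mm (z), rigid, lying flat on the bench. Origin at its centre. Weighs about 0.1 kg; single blocks differ, 0.085 to 0.12 kg. Four or five blocks are there; None if absent.
- block5: Rectangular pressed block of raw earth pigment, 90 mm (x) x 24 mm (y) x 22 mm (z), rigid, lying flat on the bench. Origin at its centre. Weighs about 0.1 kg; single blocks differ, 0.085 to 0.12 kg. Four or five blocks are there; None if absent.
- cake1: Round finished paint cake, a disc 56 mm across and 20 mm thick, of the same earth colour as the blocks, 0.09 kg, lying flat. Origin at its centre, z along its axis. Two or three are there; None if absent.
- cake2: Round finished paint cake, a disc 56 mm across and 20 mm thick, of the same earth colour as the blocks, 0.09 kg, lying flat. Origin at its centre, z along its axis. Two or three are there; None if absent.
- cake3: Round finished paint cake, a disc 56 mm across and 20 mm thick, of the same earth colour as the blocks, 0.09 kg, lying flat. Origin at its centre, z along its axis. Two or three are there; None if absent.
- pot1: Bystander: small lidded glass pot, 39 mm across, 34 mm high, standing among the blocks and cakes. Origin: centre of its underside.
- pot2: Bystander: small lidded glass pot, 39 mm across, 34 mm high, standing among the blocks and cakes. Origin: centre of its underside.
- jar: Bystander: lidded pigment jar with brass cap, 64 mm across, 85 mm high, standing near left or near right, across from the tub. Origin: centre of its underside.
- muller: Bystander: glass muller (hand grinder with a wide foot and a knob), 72 mm across, 90 mm high, at the far edge. Origin: centre of its underside.
- paint_tube: Bystander: metal paint tube lying at the far edge, about 110 mm long (its x), 36 mm wide, 20 mm thick. Origin: under its middle.
- palette_knife: Bystander: palette knife, 190 mm long (its x), handle 18 mm thick, lying at the far edge. Origin: under its middle.

How it is judged:
On the way, in this order (a step that is already met when the one before it is completed fails the run):
1. the tub stands upright on the balance pan, centred within 15 mm, let go, and the blocks are not in it yet (horizontal distance between tub and pan_centre below 0.015 m and z of tub in the frame of pan_centre between -0.004 and 0.006 m and angle between tub's own z axis and vertical below 0.1 rad and contact force between the fingers and tub below 0.2 N and not (x of block1 in the frame of tub between -0.058 and 0.058 m and y of block1 in the frame of tub between -0.033 and 0.033 m and z of block1 in the frame of tub between 0 and 0.065 m) and not (x of block2 in the frame of tub between -0.058 and 0.058 m and y of block2 in the frame of tub between -0.033 and 0.033 m and z of block2 in the frame of tub between 0 and 0.065 m) and not (x of block3 in the frame of tub between -0.058 and 0.058 m and y of block3 in the frame of tub between -0.033 and 0.033 m and z of block3 in the frame of tub between 0 and 0.065 m) and not (x of block4 in the frame of tub between -0.058 and 0.058 m and y of block4 in the frame of tub between -0.033 and 0.033 m and z of block4 in the frame of tub between 0 and 0.065 m) and not (x of block5 in the frame of tub between -0.058 and 0.058 m and y of block5 in the frame of tub between -0.033 and 0.033 m and z of block5 in the frame of tub between 0 and 0.065 m)), for 0.3 s.
2. with the tub still centred on the pan and nothing touched by the fingers, the pan has come to rest between the two marks (20.6 to 28.0 mm down) (horizontal distance between tub and pan_centre below 0.015 m and z of tub in the frame of pan_centre between -0.004 and 0.006 m and angle between tub's own z axis and vertical below 0.1 rad and contact force between the fingers and tub below 0.2 N and value of joint pan between 0.0206 and 0.028 m and velocity of joint pan between -0.004 and 0.004 m/s and contact force between the fingers and pan below 0.1 N), for 0.5 s.
At the end, for the whole second after the job is handed in: The tub stands upright and still on the slab (centre within 85 mm in x, 75 mm in y of the slab's), bearing on it with 3.9 to 5.8 N; every block present lies in the tub or in the tray, every cake present in the tin (within 60 mm of its axis), all at rest (x of tub in the frame of slab between -0.085 and 0.085 m and y of tub in the frame of slab between -0.075 and 0.075 m and z of tub in the frame of slab between 0.013 and 0.024 m and angle between tub's own z axis and vertical below 0.1 rad and linear speed of tub below 0.02 m/s and contact force between tub and slab between 3.9 and 5.8 N and ((x of block1 in the frame of tub between -0.058 and 0.058 m and y of block1 in the frame of tub between -0.033 and 0.033 m and z of block1 in the frame of tub between 0 and 0.065 m) or (x of block1 in the frame of tray between -0.06 and 0.06 m and y of block1 in the frame of tray between -0.07 and 0.07 m and z of block1 in the frame of tray between 0 and 0.07 m)) and ((x of block2 in the frame of tub between -0.058 and 0.058 m and y of block2 in the frame of tub between -0.033 and 0.033 m and z of block2 in the frame of tub between 0 and 0.065 m) or (x of block2 in the frame of tray between -0.06 and 0.06 m and y of block2 in the frame of tray between -0.07 and 0.07 m and z of block2 in the frame of tray between 0 and 0.07 m)) and ((x of block3 in the frame of tub between -0.058 and 0.058 m and y of block3 in the frame of tub between -0.033 and 0.033 m and z of block3 in the frame of tub between 0 and 0.065 m) or (x of block3 in the frame of tray between -0.06 and 0.06 m and y of block3 in the frame of tray between -0.07 and 0.07 m and z of block3 in the frame of tray between 0 and 0.07 m)) and ((x of block4 in the frame of tub between -0.058 and 0.058 m and y of block4 in the frame of tub between -0.033 and 0.033 m and z of block4 in the frame of tub between 0 and 0.065 m) or (x of block4 in the frame of tray between -0.06 and 0.06 m and y of block4 in the frame of tray between -0.07 and 0.07 m and z of block4 in the frame of tray between 0 and 0.07 m)) and ((x of block5 in the frame of tub between -0.058 and 0.058 m and y of block5 in the frame of tub between -0.033 and 0.033 m and z of block5 in the frame of tub between 0 and 0.065 m) or (x of block5 in the frame of tray between -0.06 and 0.06 m and y of block5 in the frame of tray between -0.07 and 0.07 m and z of block5 in the frame of tray between 0 and 0.07 m)) and horizontal distance between each of cake1, cake2, cake3 and tin below 0.06 m and z of cake1 in the frame of tin between 0 and 0.08 m and z of cake2 in the frame of tin between 0 and 0.08 m and z of cake3 in the frame of tin between 0 and 0.08 m and linear speed of each of block1, block2, block3, block4, block5, cake1, cake2, cake3 below 0.03 m/s); the robot touches nothing.
It fails at once if the pan is pressed down onto its stop (more than 43 mm down) (value of joint pan above 0.043 m).
It fails at once if a thing that is not part of the job (a small pot, the lidded jar, the muller, the paint tube, the palette knife) is moved more than 60 mm (distance of any of pot1, pot2, jar, muller, paint_tube, palette_knife from where it was at the start of the episode above 0.06 m).
It fails at once if a small pot, the lidded jar or the muller is knocked over (angle between any of pot1, pot2, jar, muller's own z axis and vertical above 0.7 rad).
Of block1, block2, block3, block4, block5 only 4 to 5 are there at a start; the rules pass over those that are not, and their reading is None.
Of cake1, cake2, cake3 only 2 to 3 are there at a start; the rules pass over those that are not, and their reading is None.
At some moment in a run one of block1, block2, block3, block4, block5, cake1, cake2, cake3, tub may be knocked a few centimetres aside while the robot is not near it.
It also fails if it takes over 210 s, if anything falls off the work surface, if the arm or the gripper's body presses on something with over 40 N, if the wrist force passes 120 N, or if a joint passes its speed limit or range.

## Working session

There is one attempt and no reset: what is moved stays moved. The work goes in short steps, each a Python script; the robot and the scene stay as the last script left them, time stands still between calls to the robot, and variables do not carry over. Pictures are saved under pics/ and viewed, and the job is handed in when it is done.

```bash
ls; mkdir -p pics; python3 - <<'E'
from cell import *
import cv2
s=read_state();print(s)
print(tips_ahead if not callable(tips_ahead) else tips_ahead())
for n in("scene","top","wrist"):
    d=snapshot(n);cv2.imwrite(f"pics/a_{n}.png",d["color"][:,:,::-1]);print(n,{k:v for k,v in d.items() if k!="color"})
E
```

```text
pics
{'clock': 0.0, 'joint_positions': array([-1.31471016,  0.60013742, -0.00254878,  1.60012106,  0.00181737,
        0.94288601, -0.07978649]), 'qd': array([-0.0011209 , -0.00064687,  0.0009997 , -0.0009929 ,  0.00029196,
        0.00113876, -0.00094726]), 'tau': array([ 2.30865799e-04, -7.65077734e+01,  1.49719555e+00, -2.52353704e+01,
       -5.24345075e-02,  1.68192596e-02,  1.35140508e-04]), 'eef_pos': array([0.23669159, 0.68471901, 0.18965419]), 'tcp_rot': array([ 2.55777951e+00,  1.82235013e+00, -1.83295797e-03]), 'wrist_force': array([ 0.40401217, -0.62826044, -0.28453833]), 'torque': array([-0.0065398 , -0.05193279,  0.01003193]), 'opening': 0.09278208329618161}
0.011
scene {'fov_y': 49.587917480221954, 'cx': 260.8678523382016, 'cy': 192.57854758272794, 'R': array([[ 0.16998069,  0.98542835,  0.00612599],
       [ 0.71624596, -0.1192739 , -0.68757942],
       [-0.67682958,  0.12126294, -0.72608334]]), 't': array([-0.09534899, -0.35623192,  1.44445997])}
top {'fov_y': 47.811207615288815, 'cx': 249.11909647472896, 'cy': 191.14675501571077, 'R': array([[-0.0150545 , -0.99970967,  0.01881323],
       [-0.98637039,  0.01176512, -0.16411895],
       [ 0.16384996, -0.02102754, -0.98626114]]), 't': array([-0.00563251,  0.60642197,  1.23777756])}
wrist {'fov_y': 65.70646984690485, 'cx': 255.8398377287934, 'cy': 193.04031069585295, 'mount': array([[ 9.99999909e-01, -4.00693339e-04,  1.45826641e-04,
        -3.27688946e-04],
       [ 3.43280841e-04,  9.59384218e-01,  2.82102472e-01,
        -7.83440768e-02],
       [-2.52940359e-04, -2.82102396e-01,  9.59384268e-01,
        -1.95539347e-01],
       [ 0.00000000e+00,  0.00000000e+00,  0.00000000e+00,
         1.00000000e+00]])}
```

View pics/a_scene.png

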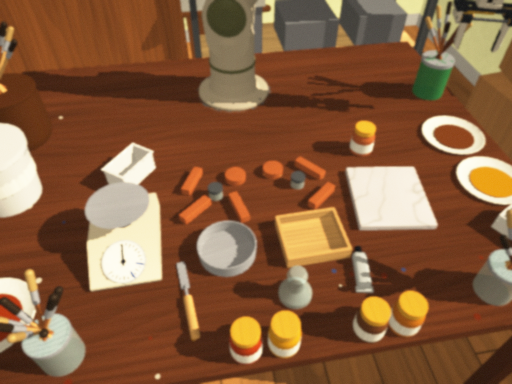

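View pics/a_top.png

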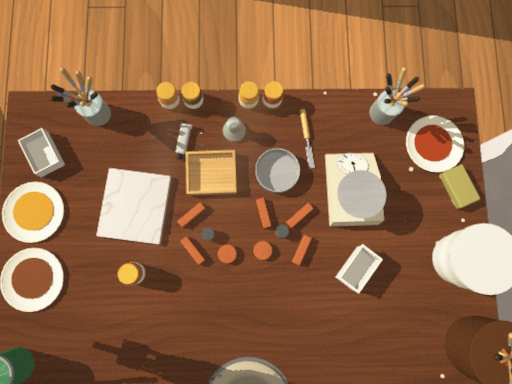

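View pics/a_wrist.png

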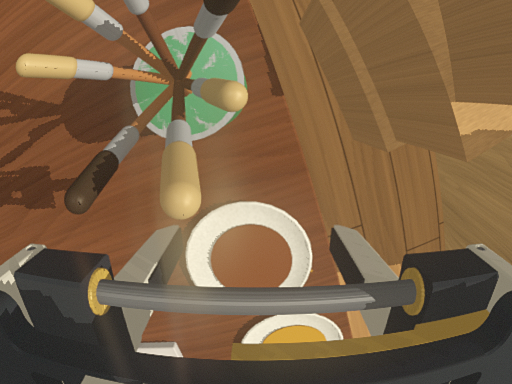

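The top view shows five orange blocks at about (191,215), (192,250), (264,212), (300,215) and (302,250), with two cakes at (227,253) and (262,250). The pots are at (207,234) and (282,231), and the tub is at (359,268). The pan is at (361,195), the tin at (278,170), the tray at (211,172) and the slab at (134,206). Next I'll measure these.

```bash
cat > h.py <<'E'
from cell import *
import numpy as np, cv2
from scipy.spatial.transform import Rotation as Ro
def foc(d): return d["color"].shape[0]/2/np.tan(np.radians(d["fov_y"]/2))
def ray(d,uv,z):
    f=foc(d);R=d["R"];c=-R.T@d["t"]
    r=R.T@np.array([(uv[0]-d["cx"])/f,(uv[1]-d["cy"])/f,1.0])
    return c+r*(z-c[2])/r[2]
def proj(d,X):
    p=d["R"]@np.asarray(X,float)+d["t"];f=foc(d);return np.array([d["cx"]+f*p[0]/p[2],d["cy"]+f*p[1]/p[2]])
def orange(d):
    h=cv2.cvtColor(d["color"],cv2.COLOR_RGB2HSV)
    m=((h[...,0]<=12)&(h[...,1]>165)&(h[...,2]>130)).astype(np.uint8)*255
    return cv2.morphologyEx(m,cv2.MORPH_OPEN,np.ones((3,3),np.uint8))
def contours(m,amin):
    cs,_=cv2.findContours(m,cv2.RETR_EXTERNAL,cv2.CHAIN_APPROX_NONE)
    return [c for c in cs if cv2.contourArea(c)>amin]
def rect_world(d,c,z):
    P=np.array([ray(d,p,z)[:2] for p in c[:,0,:]],np.float32)
    (x,y),(w,h),a=cv2.minAreaRect((P*1000).astype(np.float32)); 
    if w<h: w,h,a=h,w,a+90
    M=cv2.moments((P*1000).astype(np.float32).reshape(-1,1,2))
    return np.array([M["m10"]/M["m00"],M["m01"]/M["m00"]])/1000,(w/1000,h/1000),np.radians(a)
def find(d,box=(0.35,0.85,-0.25,0.35)):
    """blocks (x,y,angle of long axis), cakes (x,y) on bench"""
    B=[];C=[]
    for c in contours(orange(d),60):
        p,(l,w),a=rect_world(d,c,0.011)
        if not(box[0]<p[0]<box[1] and box[2]<p[1]<box[3]): continue
        if l/w>1.7: B.append((p[0],p[1],a,l,w))
        elif l>.045: C.append((p[0],p[1],0,l,w))
    return B,C
def ori(a):
    """tool down, jaw axis (tool x) at angle a in world; choose by IK"""
    return (Ro.from_euler('z',a)*Ro.from_euler('x',np.pi)).as_rotvec()
E
python3 - <<'E'
from h import *
d=snapshot("top")
B,C=find(d)
print("blocks");[print(np.round(b,3)) for b in B]
print("cakes");[print(np.round(b,3)) for b in C]
im=d["color"].copy()
h=cv2.cvtColor(im,cv2.COLOR_RGB2HSV)
cv2.imwrite("pics/b.png",np.hstack([cv2.resize(im[120:300,80:420,::-1],None,fx=2,fy=2,interpolation=cv2.INTER_CUBIC)]))
for uv in [(191,215),(227,253),(361,195),(376,170),(350,222),(359,268),(134,206),(211,172),(278,170),(240,240),(375,215)]: print(uv,h[uv[1],uv[0]])
for b in B+C: print(np.round(proj(d,[b[0],b[1],.011])))
E
```

```text
blocks
[0.436 0.16  0.675 0.092 0.027]
[ 0.433 -0.168  2.692  0.093  0.029]
[ 0.538 -0.166  2.275  0.094  0.027]
[0.544 0.165 2.263 0.093 0.028]
[ 0.547 -0.055  0.238  0.093  0.028]
cakes
[0.425 0.056 0.    0.056 0.056]
[ 0.434 -0.05   0.     0.057  0.054]
(191, 215) [ 10 175 217]
(227, 253) [ 10 177 212]
(361, 195) [ 22  24 193]
(376, 170) [ 23  51 245]
(350, 222) [ 20  66 147]
(359, 268) [ 22  35 181]
(134, 206) [ 20  24 244]
(211, 172) [ 19 134 241]
(278, 170) [ 19  21 196]
(240, 240) [ 11 161 133]
(375, 215) [ 22  56 174]
[192. 250.]
[301. 249.]
[299. 215.]
[190. 214.]
[263. 212.]
[226. 253.]
[262. 250.]
```

View pics/b.png

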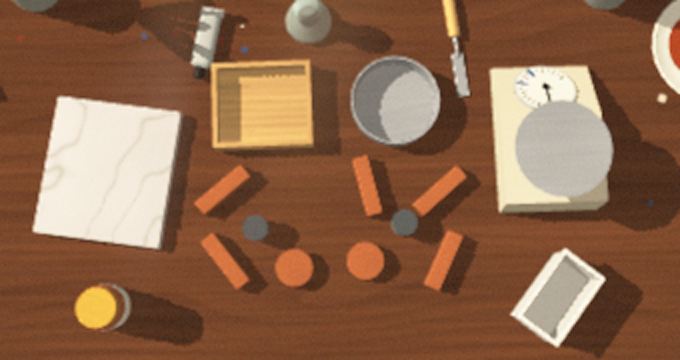

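```bash
cat >> h.py <<'E'
def roi(m,x0,y0,x1,y1):
    o=np.zeros_like(m);o[y0:y1,x0:x1]=m[y0:y1,x0:x1];return o
def hsv(d): return cv2.cvtColor(d["color"],cv2.COLOR_RGB2HSV).astype(int)
def tubfind(d,x0,y0,x1,y1,z):
    h=hsv(d);m=roi(((h[...,1]<95)&(h[...,2]>90)).astype(np.uint8)*255,x0,y0,x1,y1)
    c=max(contours(m,50),key=cv2.contourArea)
    P=np.array([ray(d,p,z)[:2]*1000 for p in c[:,0,:]],np.float32)
    return c,cv2.minAreaRect(P)
E
python3 - <<'E'
from h import *
T=snapshot("top");S=snapshot("scene")
h=hsv(T);hs=hsv(S)
print("tub",tubfind(T,320,240,400,300,.06)[1])
c,r=tubfind(T,320,240,400,300,.06)
for z in (0,.06): 
    print(z,cv2.minAreaRect(np.array([ray(T,p,z)[:2]*1000 for p in c[:,0,:]],np.float32)))
# pan
m=roi(((h[...,1]<38)&(h[...,2]>150)).astype(np.uint8)*255,325,150,400,225)
m=cv2.morphologyEx(m,cv2.MORPH_OPEN,np.ones((9,9),np.uint8))
c=max(contours(m,200),key=cv2.contourArea);P=np.array([ray(T,p,.114)[:2]*1000 for p in cv2.convexHull(c)[:,0,:]],np.float32);print("pan top",cv2.fitEllipse(P),cv2.minEnclosingCircle(P))
m=roi(((hs[...,1]<38)&(hs[...,2]>100)).astype(np.uint8)*255,80,180,155,232)
m=cv2.morphologyEx(m,cv2.MORPH_OPEN,np.ones((9,9),np.uint8))
c=max(contours(m,200),key=cv2.contourArea);P=np.array([ray(S,p,.114)[:2]*1000 for p in cv2.convexHull(c)[:,0,:]],np.float32);print("pan scene",cv2.fitEllipse(P),hs[205,115],hs[245,110])
# case from top, z=.062
m=roi(((h[...,1]<95)&(h[...,2]>110)).astype(np.uint8)*255,318,145,392,235)
c=max(contours(m,200),key=cv2.contourArea);print("case",cv2.minAreaRect(np.array([ray(T,p,.062)[:2]*1000 for p in c[:,0,:]],np.float32)))
# tin rim .036
m=roi(((h[...,1]<80)).astype(np.uint8)*255,250,140,303,200)
c=max(contours(m,200),key=cv2.contourArea);P=np.array([ray(T,p,.036)[:2]*1000 for p in c[:,0,:]],np.float32);print("tin",cv2.fitEllipse(P))
m=roi(((h[...,1]<80)&(h[...,2]>150)).astype(np.uint8)*255,90,160,175,250)
c=max(contours(m,200),key=cv2.contourArea);print("slab",cv2.minAreaRect(np.array([ray(T,p,.018)[:2]*1000 for p in c[:,0,:]],np.float32)))
m=roi(((h[...,0]>14)&(h[...,2]>160)).astype(np.uint8)*255,180,145,240,200)
c=max(contours(m,200),key=cv2.contourArea);print("tray",cv2.minAreaRect(np.array([ray(T,p,.032)[:2]*1000 for p in c[:,0,:]],np.float32)))
for n,uv in (("pot1",(208,234)),("pot2",(282,231)),("jar",(128,273)),("muller",(233,128))): print(n,ray(T,uv,.034)[:2])
B,C=find(S); print("scene find");[print(np.round(b,3)) for b in B+C]
E
```

```text
tub ((377.89654541015625, -326.44140625), (83.43304443359375, 128.45480346679688), 51.78512191772461)
0 ((377.06988525390625, -342.61260986328125), (87.40474700927734, 134.56971740722656), 51.785091400146484)
0.06 ((377.89654541015625, -326.44140625), (83.43304443359375, 128.45480346679688), 51.78512191772461)
pan top ((596.983154296875, -331.76312255859375), (134.93453979492188, 169.30026245117188), 87.8995590209961) ((600.1982421875, -333.68505859375), 83.49262237548828)
pan scene ((584.2517700195312, -328.5478515625), (131.14584350585938, 142.26339721679688), 66.7201156616211) [ 19  32 201] [ 23  33 245]
case ((608.7907104492188, -330.772216796875), (217.54246520996094, 176.16073608398438), 1.0674253702163696)
tin ((673.43505859375, -100.35765838623047), (134.34445190429688, 137.9208526611328), 64.55998229980469)
slab ((573.1366577148438, 335.52862548828125), (191.05447387695312, 210.84658813476562), 81.71509552001953)
tray ((671.8546752929688, 102.68354034423828), (132.70274353027344, 152.06236267089844), 1.510865330696106)
pot1 [0.4819742  0.10937857]
pot2 [ 0.4878314  -0.11002586]
jar [0.37219767 0.34127798]
muller [0.80695654 0.03257657]
scene find
[ 0.54  -0.163  2.49   0.109  0.057]
[ 0.557 -0.027  1.022  0.194  0.095]
[ 0.43  -0.164  2.726  0.113  0.043]
[0.486 0.171 0.001 0.207 0.101]
[ 0.434 -0.047  0.     0.083  0.058]
[0.424 0.059 0.    0.077 0.059]
```

```bash
cat >> h.py <<'E'
def wray(d,st,uv,z):
    f=foc(d);v=np.array([uv[0]-d["cx"],uv[1]-d["cy"]]);r=np.hypot(*v);th=r/f
    rc=np.array([*(v/max(r,1e-9)*np.sin(th)),np.cos(th)])
    Rt=Ro.from_rotvec(st["tcp_rot"]).as_matrix();M=d["mount"]
    o=Rt@M[:3,3]+st["eef_pos"];k=Rt@M[:3,:3]@rc
    return o+k*(z-o[2])/k[2]
def wsnap():
    st=read_state();d=snapshot("wrist");return d,st
def best(p,a):
    """IK choice between a and a+pi: smallest joint-7 magnitude"""
    c=[]
    for k in (-1,0,1):
        o=ori(a+k*np.pi);q=inverse_kinematics(p,o)
        if q is not None: c.append((abs(q[6]),a+k*np.pi))
    if not c: raise PlanningError("no ik %s %s"%(p,a))
    return min(c)[1]
E
python3 - <<'E'
from h import *
p=[.44,-.325,.27];a=best(p,np.radians(52));print(np.degrees(a))
movep(p,ori(a));print(read_state()["clock"])
d,st=wsnap();cv2.imwrite("pics/c.png",d["color"][:,:,::-1]);np.savez("c.npz",**{k:d[k] for k in d},eef_pos=st["eef_pos"],tcp_rot=st["tcp_rot"]);print(st["eef_pos"],st["wrist_force"])
E
```

```text
232.00000000000003
3.8917
[ 0.44043465 -0.32452025  0.26986324] [-0.53050215 -0.04689    -0.40214872]
```

View pics/c.png

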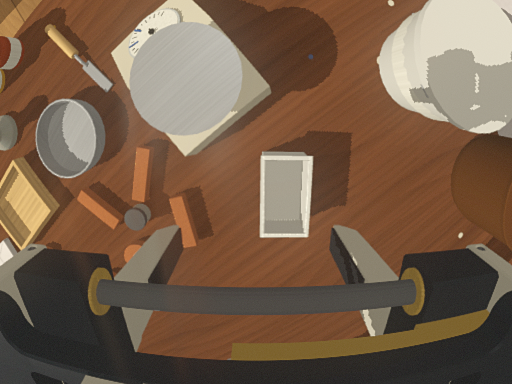

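```bash
python3 - <<'E'
from h import *
d=dict(np.load("c.npz"));st=d;d={k:(float(v) if v.ndim==0 else v) for k,v in d.items()}
h=hsv(d)
m=roi(((h[...,1]<60)&(h[...,2]>200)).astype(np.uint8)*255,245,140,325,250)
c=max(contours(m,50),key=cv2.contourArea)
print(cv2.boundingRect(c));r=cv2.minAreaRect(np.array([wray(d,st,p,.058)[:2]*1000 for p in c[:,0,:]],np.float32));print("tub",r)
for uv in [(261,158),(312,156),(308.5,236.5),(260,237)]: print(wray(d,st,uv,.06)[:2])
m=roi(((h[...,1]<36)&(h[...,2]>140)&(h[...,2]<225)).astype(np.uint8)*255,118,10,250,145)
m=cv2.morphologyEx(m,cv2.MORPH_OPEN,np.ones((15,15),np.uint8))
c=max(contours(m,50),key=cv2.contourArea)
P=np.array([wray(d,st,p,.114)[:2]*1000 for p in cv2.convexHull(c)[:,0,:]],np.float32);print("pan",cv2.fitEllipse(P),cv2.minEnclosingCircle(P))
o=d["color"].copy();cv2.drawContours(o,[c],-1,(255,0,0),1);cv2.imwrite("pics/c2.png",cv2.resize(o[0:250,100:350,::-1],None,fx=2.4,fy=2.4))
E
```

```text
(260, 156, 52, 81)
tub ((376.8375549316406, -328.70245361328125), (72.47115325927734, 122.00750732421875), 51.69892883300781)
[ 0.44398073 -0.3364335 ]
[ 0.4029306  -0.39465596]
[ 0.30562478 -0.32053377]
[ 0.35070034 -0.26257801]
pan ((586.8234252929688, -329.6238708496094), (139.7643280029297, 140.12095642089844), 87.56836700439453) ((587.1891479492188, -329.7350769042969), 70.58692932128906)
```

View pics/c2.png

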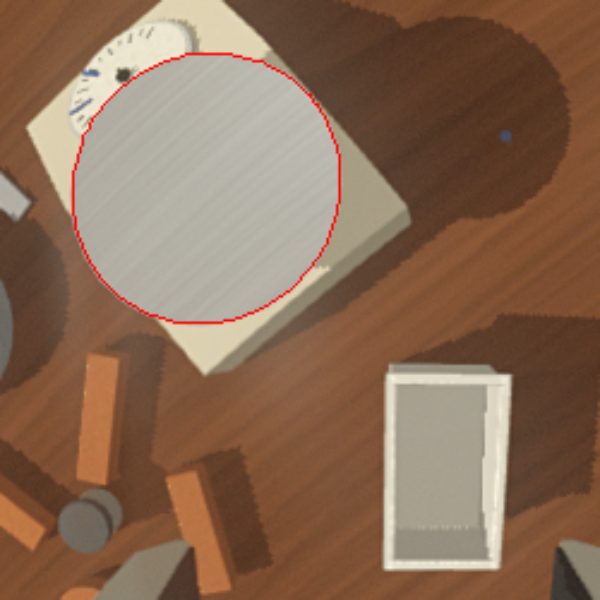

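The wrist view pins down the tub at (0.377, -0.329), with its width axis at 51.7°, and the pan at (0.587, -0.330) with the right 140 mm diameter. Moving the tub.

```bash
cat >> h.py <<'E'
PAN=np.array([.587,-.3297]);TIN=np.array([.6734,-.1004]);TRAY=np.array([.672,.1027]);SLAB=np.array([.573,.3355])
def over(x,y,z,a):
    a=best([x,y,z],a);movep([x,y,z],ori(a));return a
def down(x,y,z,v=.15): servo_line([x,y,z],v=v)
def up(z,v=.25):
    p=read_state()["eef_pos"];servo_line([p[0],p[1],z],v=v)
E
python3 - <<'E'
from h import *
x,y=.377,-.3287
over(x,y,.12,np.radians(51.7));down(x,y,.036)
move_gripper(.05);print(read_state()["opening"])
up(.26)
print(read_state()["opening"],read_state()["wrist_force"])
over(PAN[0],PAN[1],.26,0.0);down(PAN[0],PAN[1],.150,v=.08)
s=read_state();print(s["eef_pos"],s["wrist_force"])
move_gripper(.093);hold(.3);up(.30);hold(.8);print(read_state()["clock"])
d,st=wsnap();cv2.imwrite("pics/d_w.png",d["color"][:,:,::-1])
over(.45,-.15,.3,0)
d,st=wsnap();cv2.imwrite("pics/d_w2.png",d["color"][:,:,::-1])
d=snapshot("scene");cv2.imwrite("pics/d_s.png",cv2.resize(d["color"][150:310,60:220,::-1],None,fx=3.5,fy=3.5,interpolation=cv2.INTER_CUBIC))
E
```

```text
0.04968289584184804
0.050068557938406415 [-0.06404961 -0.63970875 -0.16254131]
[ 0.58726996 -0.32987571  0.1505504 ] [ 0.30956166 -0.30502648  0.81271377]
12.95
```

View pics/d_w.png

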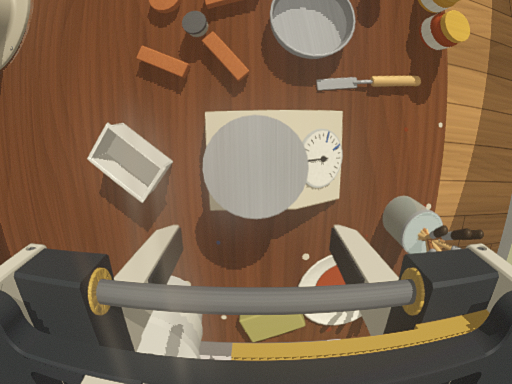

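View pics/d_s.png

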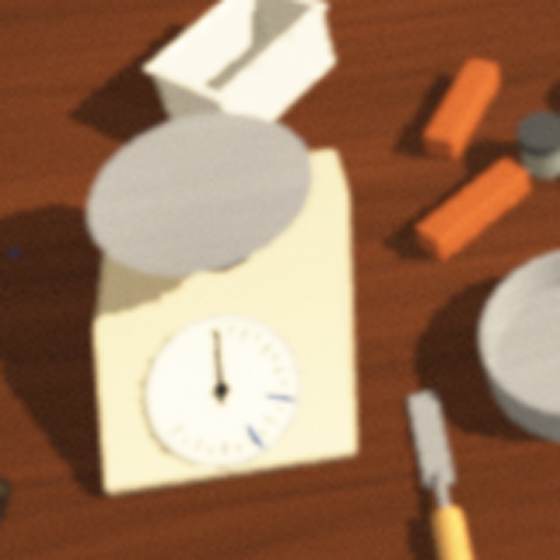

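View pics/d_w2.png

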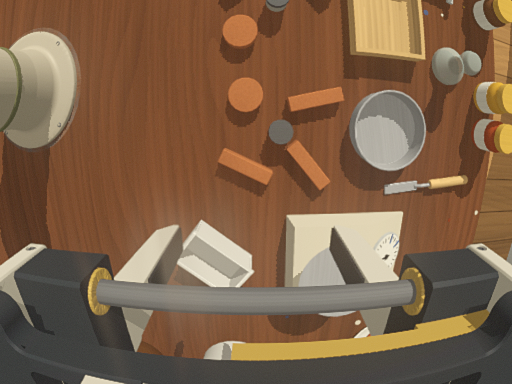

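The grasp missed: the fingers closed to 50 mm on nothing and the tub is still on the bench, with the pan empty. I'll measure the tub again to see whether it was knocked.

```bash
cat >> h.py <<'E'
def tub_w(d,st,x0,y0,x1,y1,z=.06,smax=60,vmin=200):
    h=hsv(d);m=roi(((h[...,1]<smax)&(h[...,2]>vmin)).astype(np.uint8)*255,x0,y0,x1,y1)
    c=max(contours(m,50),key=cv2.contourArea)
    return cv2.boundingRect(c),cv2.minAreaRect(np.array([wray(d,st,p,z)[:2]*1000 for p in c[:,0,:]],np.float32))
E
python3 - <<'E'
from h import *
p=[.50,-.30,.27]
a=over(*p,0.0);hold(.2)
d,st=wsnap();cv2.imwrite("pics/e.png",d["color"][:,:,::-1]);print(st["clock"],a)
T=snapshot("top");cv2.imwrite("pics/e_t.png",T["color"][:,:,::-1])
np.savez("e.npz",**d,eef_pos=st["eef_pos"],tcp_rot=st["tcp_rot"])
B,C=find(T);[print(np.round(b,3)) for b in B+C]
E
```

```text
14.8833 0.0
[0.437 0.16  0.664 0.092 0.027]
[ 0.434 -0.168  2.692  0.093  0.03 ]
[ 0.539 -0.167  2.275  0.094  0.028]
[0.544 0.165 2.263 0.093 0.028]
[ 0.547 -0.055  0.238  0.092  0.028]
[0.425 0.056 0.    0.057 0.055]
[ 0.435 -0.051  0.     0.06   0.054]
```

View pics/e.png

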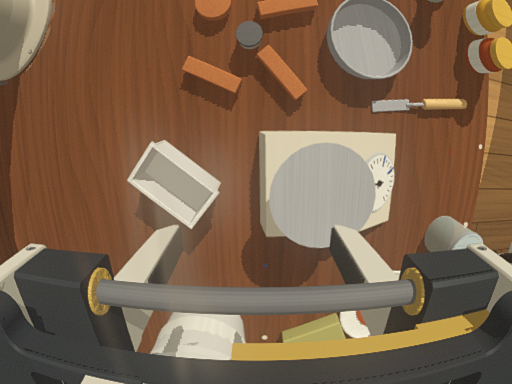

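View pics/e_t.png

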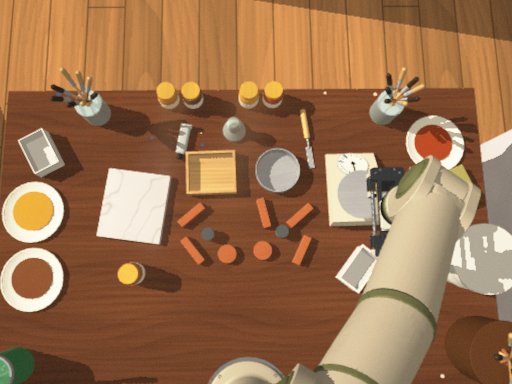

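```bash
python3 - <<'E'
from h import *
d=dict(np.load("e.npz"));st=d
d={k:(float(v) if v.ndim==0 else v) for k,v in d.items()}
for z in(.06,.058):print(tub_w(d,st,120,130,228,235,z))
E
```

```text
((128, 140, 92, 88), ((381.2389831542969, -323.6991882324219), (85.0372314453125, 121.7768783569336), 51.624629974365234))
((128, 140, 92, 88), ((380.65338134765625, -324.20574951171875), (85.45623016357422, 122.37688446044922), 51.624629974365234))
```

The tub hasn't moved: with the visible side wall allowed for, its centre is still about (0.377, -0.329). I'll repeat the grasp and check at each stage.

```bash
python3 - <<'E'
from h import *
x,y=.377,-.3287
a=over(x,y,.12,np.radians(51.7));s=read_state();print(np.degrees(a),s["eef_pos"],s["tcp_rot"],s["joint_positions"])
d,st=wsnap();cv2.imwrite("pics/f1.png",d["color"][:,:,::-1])
r=servo_line([x,y,.036],v=.15);s=read_state();print(r,s["eef_pos"],s["wrist_force"],s["opening"])
d,st=wsnap();cv2.imwrite("pics/f2.png",d["color"][:,:,::-1])
T=snapshot("scene");cv2.imwrite("pics/f_t.png",cv2.resize(T["color"][100:240,50:220,::-1],None,fx=4,fy=4))
E
```

```text
231.7 [ 0.37768139 -0.32870255  0.12028664] [-1.37304413e+00  2.82485962e+00 -6.06056821e-04] [ 0.03343805  0.58072794  0.8568096   2.20803396 -0.73680103  0.66600265
 -0.81639217]
False [ 0.37704453 -0.32908954  0.03640026] [ 0.30858478 -0.18001469  0.39007404] 0.09283594781400263
```

View pics/f2.png

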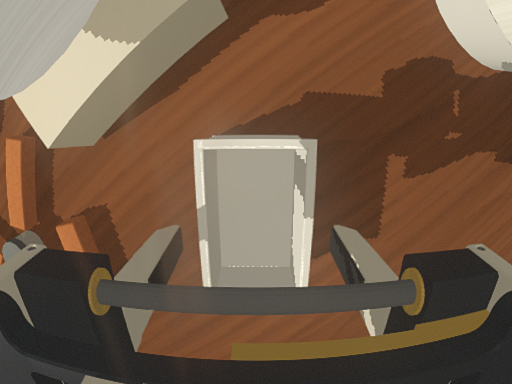

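View pics/f_t.png

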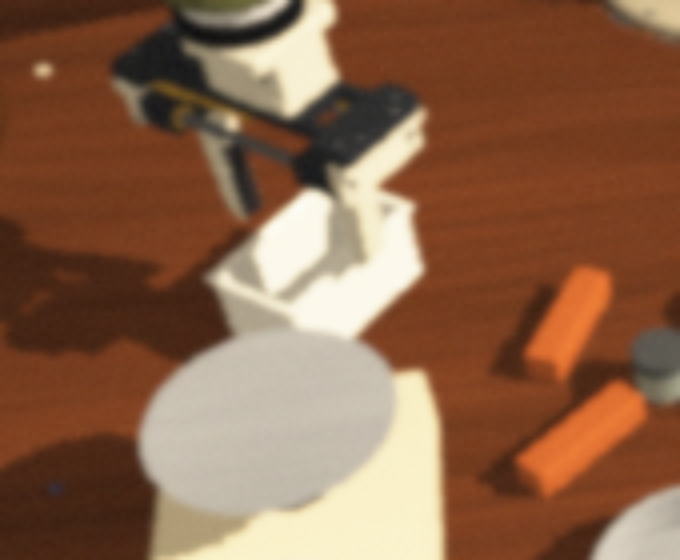

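```bash
python3 - <<'E'
from h import *
S=snapshot("scene");st=read_state()
Rt=Ro.from_rotvec(st["tcp_rot"]).as_matrix();print(Rt.round(2).tolist())
for off in (-.06,.06):
  for z in (0.011,-.02,-.05): print(off,z,proj(S,st["eef_pos"]+Rt@[off,0,z]).round())
print("tub corners",[proj(S,[.377+np.cos(t)*r1-np.sin(t)*r2,-.3287+np.sin(t)*r1+np.cos(t)*r2,.06]).round().tolist() for t in [np.radians(51.7)] for r1,r2 in ((.036,.061),(.036,-.061),(-.036,-.061),(-.036,.061))])
E
```

```text
[[-0.62, -0.78, 0.0], [-0.78, 0.62, -0.0], [-0.0, -0.0, -1.0]]
-0.06 0.011 [148. 176.]
-0.06 -0.02 [145. 168.]
-0.06 -0.05 [143. 159.]
0.06 0.011 [113. 162.]
0.06 -0.02 [111. 153.]
0.06 -0.05 [108. 145.]
tub corners [[153.0, 151.0], [122.0, 178.0], [101.0, 169.0], [132.0, 142.0]]
```

View pics/f1.png

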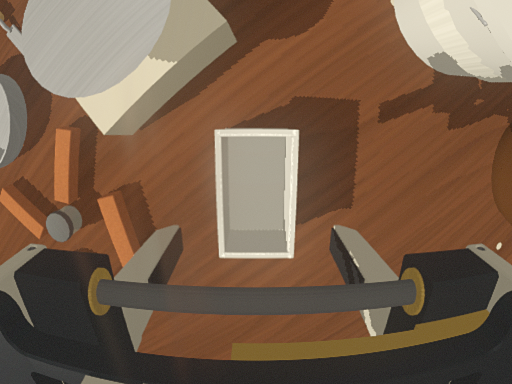

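```bash
python3 - <<'E'
from h import *
d=snapshot("wrist");M=d["mount"];f=foc(d);Mi=np.linalg.inv(M)
for z in (.011,-.008,-.02,-.03,-.04):
  for x in (-.0465,-.064):
    p=Mi@[x,0,z,1];th=np.arctan2(np.hypot(p[0],p[1]),p[2]);u=p[:2]/np.hypot(p[0],p[1])*th*f
    print(z,x,(u+[d["cx"],d["cy"]]).round())
E
python3 - <<'E'
import cv2
i=cv2.imread("pics/f2.png");cv2.imwrite("pics/f3.png",cv2.resize(i[200:384,80:440],None,fx=2.2,fy=2.2))
E
```

```text
0.011 -0.0465 [194. 216.]
0.011 -0.064 [172. 216.]
-0.008 -0.0465 [189. 226.]
-0.008 -0.064 [165. 225.]
-0.02 -0.0465 [185. 233.]
-0.02 -0.064 [160. 232.]
-0.03 -0.0465 [181. 239.]
-0.03 -0.064 [155. 238.]
-0.04 -0.0465 [178. 246.]
-0.04 -0.064 [150. 245.]
```

View pics/f3.png

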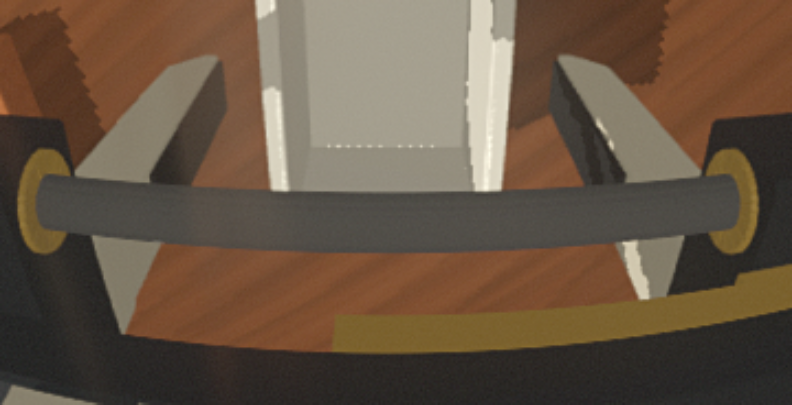

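Two views agree that the fingertips sit about 30 mm higher than `tips_ahead` says. The scene view shows the near tip at about (144,165) against a predicted (148,176), and the wrist view shows it at (181,227) against (194,216). That would put the tips at rim height and explain the empty grasp. I'll touch the bench to measure the real offset.

```bash
python3 - <<'E'
from h import *
up(.2);move_gripper(.02)
x,y=.36,-.47
over(x,y,.1,np.radians(51.7))
try:
    r=servo_line([x,y,.02],v=.1,contact_N=4);s=read_state();print(r,s["eef_pos"],s["wrist_force"])
    if not r:
        r=servo_line([x,y,-.035],v=.03,contact_N=4);s=read_state();print(r,s["eef_pos"],s["wrist_force"])
except PlanningError as e: print(e)
print(read_state()["clock"])
S=snapshot("scene");cv2.imwrite("pics/g.png",cv2.resize(S["color"][90:240,20:190,::-1],None,fx=4,fy=4))
up(.1)
E
```

```text
False [ 0.36006782 -0.47033076  0.02042246] [0.06402518 0.34543732 0.72145827]
True [ 0.35998452 -0.46999574 -0.02769124] [0.13256664 0.4870371  7.68003279]
22.4083
```

View pics/g.png

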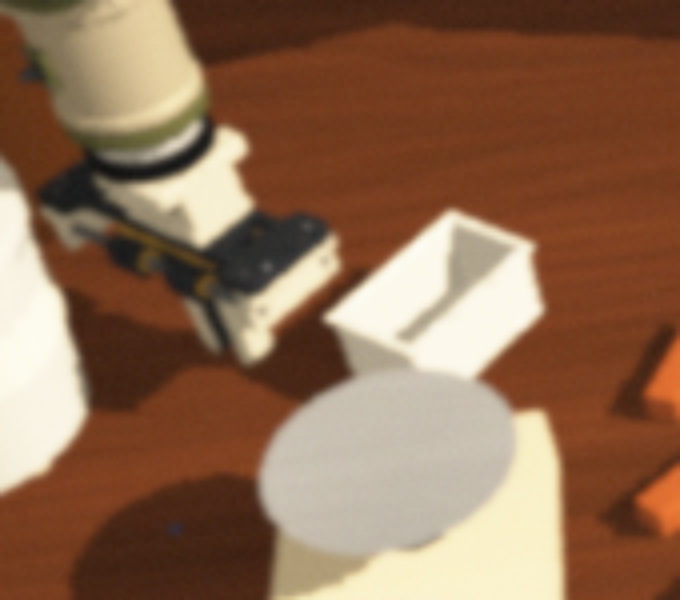

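Contact came at TCP z = -0.027, so the tips are really about 26.5 mm behind the reported TCP and not 11 mm ahead of it. I'll command heights by the true fingertip from here.

```bash
cat >> h.py <<'E'
TIP=.0265   # true fingertip z = TCP z + TIP
def tover(x,y,zt,a): return over(x,y,zt-TIP,a)
def tdown(x,y,zt,v=.15): servo_line([x,y,zt-TIP],v=v)
def tup(zt,v=.25): up(zt-TIP,v)
E
python3 - <<'E'
from h import *
x,y=.377,-.3287
tup(.15);move_gripper(.093)
tover(x,y,.13,np.radians(51.7));tdown(x,y,.024)
f0=read_state()["wrist_force"]
move_gripper(.05);print(read_state()["opening"])
tup(.27)
print(read_state()["opening"],read_state()["wrist_force"]-f0)
if read_state()["opening"]>.06:
    tover(PAN[0],PAN[1],.24,0.0);tdown(PAN[0],PAN[1],.116+.024,v=.08)
    s=read_state();print(s["eef_pos"],s["wrist_force"]-f0)
    move_gripper(.093);hold(.3);tup(.33);hold(.8);print(read_state()["clock"])
    d,st=wsnap();cv2.imwrite("pics/i_w.png",d["color"][:,:,::-1])
    d=snapshot("scene");cv2.imwrite("pics/i_s.png",cv2.resize(d["color"][150:310,60:220,::-1],None,fx=3.5,fy=3.5,interpolation=cv2.INTER_CUBIC))
E
```

```text
0.06543777531919798
0.06545281391875162 [ 0.08668228  0.61088932 -1.90936774]
[ 0.58731406 -0.32989684  0.11410336] [-0.33469629  1.14795605 -1.73918356]
33.3083
```

View pics/i_w.png

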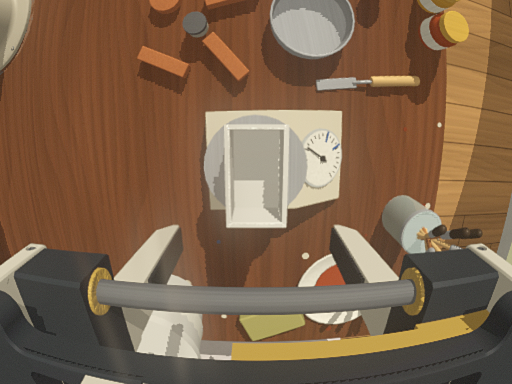

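View pics/i_s.png

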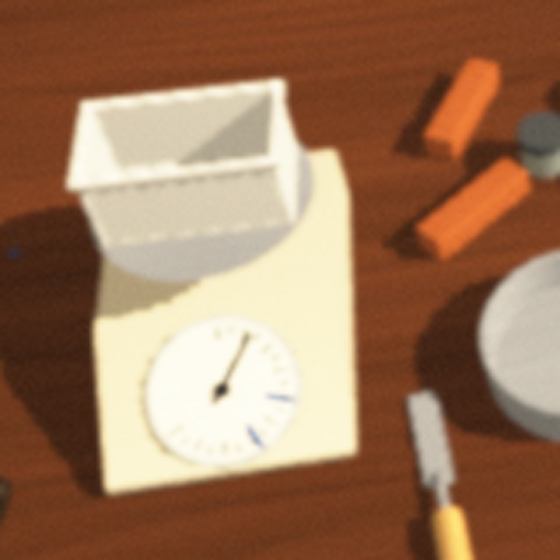

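The tub stands on the pan and the pointer has turned about 0.5 rad. The dial, in the scene crop, has its centre at (221,391), with tape marks at (280,398) and (256,437). I'll check the centring and measure the grasp clearances.

```bash
python3 - <<'E'
from h import *
i=cv2.imread("pics/i_w.png")[:,:,::-1].copy()
d,st=wsnap()
d["color"]=i
h=hsv(d);m=roi(((h[...,1]<60)&(h[...,2]>215)).astype(np.uint8)*255,215,115,297,232)
c=max(contours(m,50),key=cv2.contourArea);print(cv2.boundingRect(c))
P=np.array([wray(d,st,p,.168)[:2]*1000 for p in c[:,0,:]],np.float32);print(cv2.minAreaRect(P))
for uv in [(226,127),(287,124),(286,226),(229,226)]: print(wray(d,st,uv,.168)[:2].round(4))
T=snapshot("top");B,C=find(T)
[print(np.round(b,3)) for b in B+C]
pots=np.array([[.482,.109],[.488,-.110]])
obs=[("pot",*p,.0195) for p in pots]+[("cake",c[0],c[1],.028) for c in C]
for b in B:
    u=np.array([np.cos(b[2]),np.sin(b[2])]);n=np.array([-u[1],u[0]])
    for o in obs:
        v=np.array(o[1:3])-b[:2]
        if np.hypot(*v)<.13: print(np.round(b[:2],2),o[0],"along",round(v@u,3),"across",round(v@n,3))
    for o in B:
        v=np.array(o[:2])-b[:2]
        if 0<np.hypot(*v)<.13: print(np.round(b[:2],2),"blk","along",round(v@u,3),"across",round(v@n,3))
E
```

```text
(215, 115, 82, 112)
((586.8203735351562, -324.4967346191406), (90.38307189941406, 131.58892822265625), 0.015813782811164856)
[ 0.554  -0.2723]
[ 0.6217 -0.269 ]
[ 0.6236 -0.3903]
[ 0.5547 -0.3902]
[0.437 0.161 0.669 0.095 0.027]
[ 0.433 -0.168  2.696  0.093  0.029]
[ 0.539 -0.166  2.275  0.094  0.028]
[0.545 0.164 2.263 0.092 0.027]
[ 0.547 -0.055  0.238  0.093  0.028]
[0.425 0.056 0.    0.057 0.056]
[ 0.434 -0.051  0.     0.054  0.054]
[0.44 0.16] pot along 0.003 across -0.068
[0.44 0.16] cake along -0.074 across -0.075
[0.44 0.16] blk along 0.087 across -0.064
[ 0.43 -0.17] pot along -0.024 across -0.076
[ 0.43 -0.17] cake along 0.05 across -0.106
[ 0.43 -0.17] blk along -0.094 across -0.047
[ 0.54 -0.17] pot along 0.075 across 0.002
[ 0.54 -0.17] blk along 0.067 across 0.081
[ 0.54 -0.17] blk along 0.079 across -0.078
[0.54 0.16] pot along -0.003 across 0.084
[0.54 0.16] blk along 0.066 across 0.085
[ 0.55 -0.06] pot along -0.07 across -0.039
[ 0.55 -0.06] cake along -0.109 across 0.031
[ 0.55 -0.06] blk along -0.034 across -0.106
```

```bash
cat >> h.py <<'E'
TUB=np.array([.5885,-.330])
def grab(x,y,a,op,cl,zt,zlift=.20,zover=.07):
    """a = jaw axis angle"""
    move_gripper(op);tover(x,y,zover,a);tdown(x,y,zt);move_gripper(cl);tup(zlift,v=.3)
    o=read_state()["opening"];print("grab opening",round(o,4));return o
def nearest(L,x,y):
    b=min(L,key=lambda b:np.hypot(b[0]-x,b[1]-y));print("target",np.round(b,3));return b
def block_to_tub(x,y,dx,rim,op=.042):
    B,C=find(snapshot("top"));b=nearest(B,x,y)
    if np.hypot(b[0]-x,b[1]-y)>.06: print("moved far");return False
    o=grab(b[0],b[1],b[2]+np.pi/2,op,.012,.009,zlift=.21)
    if not .02<o<.03: print("MISS");return False
    tover(TUB[0]+dx,TUB[1],.21,0.0);tdown(TUB[0]+dx,TUB[1],rim+.004,v=.1);hold(.15)
    move_gripper(op+.004);hold(.2);tup(.22);return True
def dial(name):
    d=snapshot("scene");cv2.imwrite(name,cv2.resize(d["color"][160:300,70:200,::-1],None,fx=4.2,fy=4.2,interpolation=cv2.INTER_CUBIC))
E
python3 - <<'E'
from h import *
print(block_to_tub(.433,-.168,-.0135,.168))
tup(.33);hold(.5)
d,st=wsnap();cv2.imwrite("pics/j_w.png",d["color"][:,:,::-1]);dial("pics/j_s.png");print(st["clock"])
E
```

```text
target [ 0.433 -0.168  2.69   0.093  0.028]
grab opening 0.0238
True
42.2
```

View pics/j_w.png

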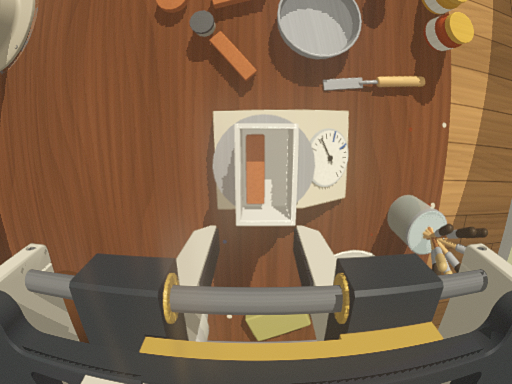

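View pics/j_s.png

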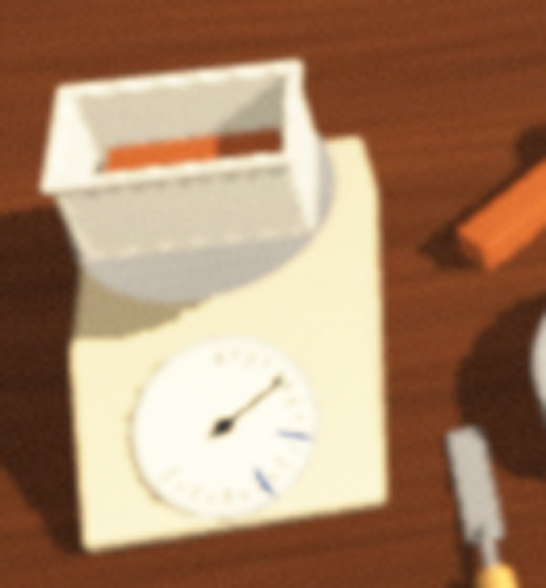

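The block lies flat in the tub at (255,170) and the pointer has advanced. Adding the second and third.

```bash
python3 - <<'E'
from h import *
r=block_to_tub(.539,-.166,.0135,.163)
if r: hold(.2); r=block_to_tub(.547,-.055,-.0135,.158)
tup(.33);hold(.8)
d,st=wsnap();cv2.imwrite("pics/k_w.png",d["color"][:,:,::-1]);print(st["clock"])
over(.55,.02,.28,0.);dial("pics/k_s.png")
d,st=wsnap();cv2.imwrite("pics/k_w2.png",d["color"][:,:,::-1])
E
```

```text
target [ 0.539 -0.166  2.284  0.094  0.028]
grab opening 0.0237
target [ 0.548 -0.055  0.256  0.093  0.028]
grab opening 0.0238
56.5917
```

View pics/k_w.png

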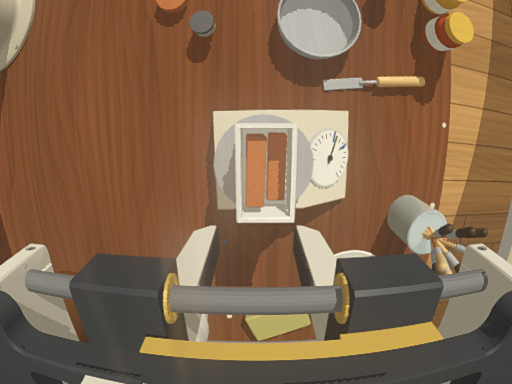

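View pics/k_s.png

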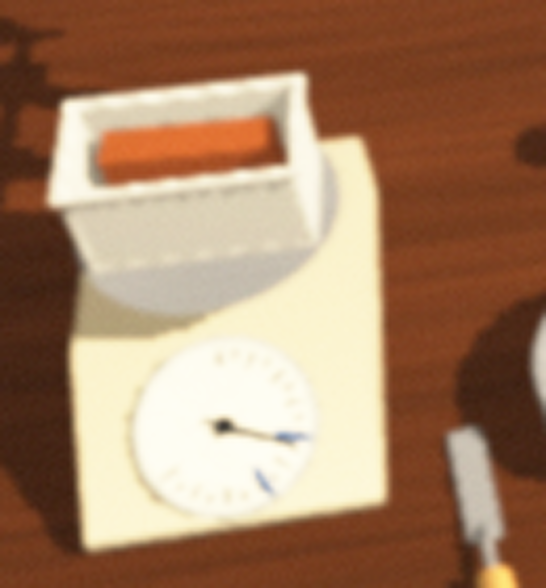

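View pics/k_w2.png

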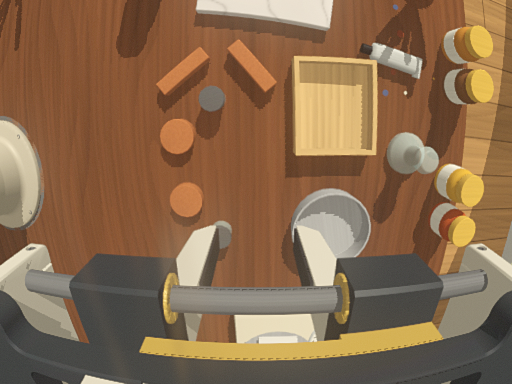

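The pointer rests at about (297,444), right by the first mark at (295,437). A closer look at the dial is needed.

```bash
python3 - <<'E'
from h import *
over(.69,-.265,.21,0.);hold(.2)
d,st=wsnap();print(st["clock"],st["eef_pos"]);np.savez("l.npz",**d,eef_pos=st["eef_pos"],tcp_rot=st["tcp_rot"])
cv2.imwrite("pics/l.png",d["color"][:,:,::-1])
cv2.imwrite("pics/l2.png",cv2.resize(d["color"][80:190,190:330,::-1],None,fx=5.4,fy=5.4,interpolation=cv2.INTER_CUBIC))
E
```

```text
59.5 [ 0.69045937 -0.26330593  0.21076541]
```

View pics/l2.png

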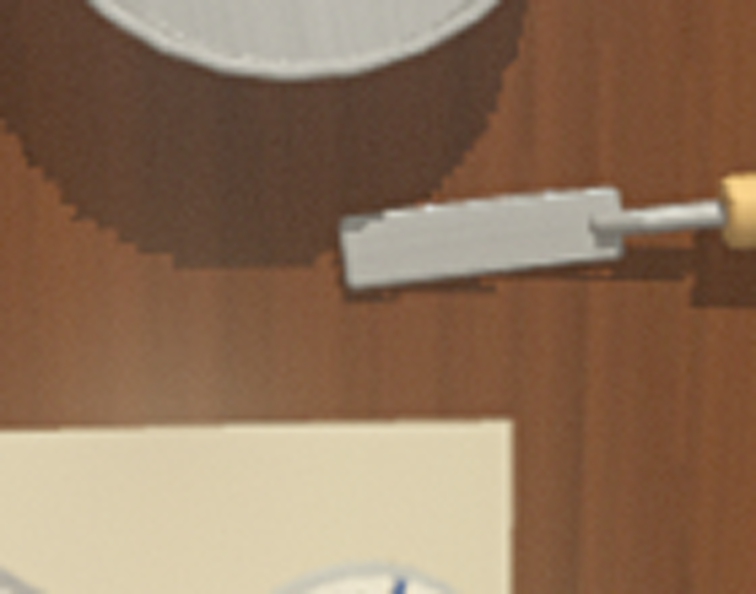

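```bash
python3 - <<'E'
from h import *
over(.675,-.335,.21,0.);hold(.2)
d,st=wsnap();print(st["clock"],st["eef_pos"])
cv2.imwrite("pics/m.png",d["color"][:,:,::-1])
cv2.imwrite("pics/m2.png",cv2.resize(d["color"][70:200,200:340,::-1],None,fx=4.6,fy=4.6,interpolation=cv2.INTER_CUBIC))
E
```

```text
60.1417 [ 0.67568005 -0.33331468  0.21001185]
```

View pics/m2.png

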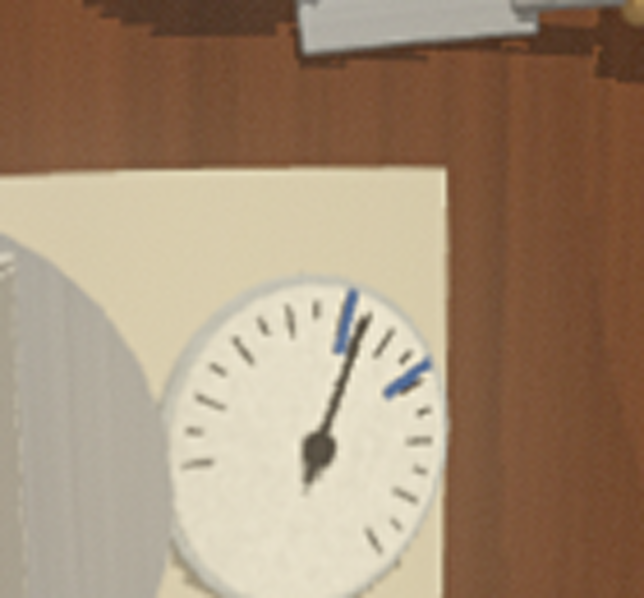

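After correcting for the dial's slope, the pointer sits about 17% of the way from the 0.42 mark to the 0.57 mark. That is about 0.445 kg (21.8 mm), at rest with hands off. A fourth block could reach about 0.565 kg, so three it is. Moving the tub to the slab.

```bash
python3 - <<'E'
from h import *
tup(.30);move_gripper(.093)
tover(TUB[0],TUB[1],.20,0.);tdown(TUB[0],TUB[1],.0925+.024,v=.1)
s0=read_state();move_gripper(.05);print("open",read_state()["opening"])
tup(.28,v=.15);hold(.2);s=read_state();print(s["opening"],s["wrist_force"]-s0["wrist_force"])
a=tover(SLAB[0],SLAB[1],.20,np.radians(60));print(np.degrees(a))
hold(.3)
tdown(SLAB[0],SLAB[1],.052,v=.12)
r=servo_line([SLAB[0],SLAB[1],.038-TIP],v=.02,contact_N=2.5);s=read_state();print(r,s["eef_pos"][2]+TIP,s["opening"])
move_gripper(.093);hold(.2);tup(.25)
over(.5,.25,.3,a)
d,st=wsnap();cv2.imwrite("pics/n.png",d["color"][:,:,::-1]);print(st["clock"])
S=snapshot("scene");cv2.imwrite("pics/n_s.png",S["color"][:,:,::-1])
E
```

```text
open 0.06556188847387356
0.06585932246178794 [-0.11688506  0.19534824 -2.26191917]
59.99999999999999
True 0.04199788881132746 0.06581493143433827
72.1
```

View pics/n.png

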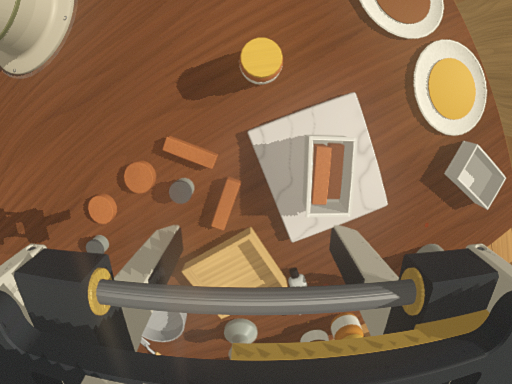

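View pics/n_s.png

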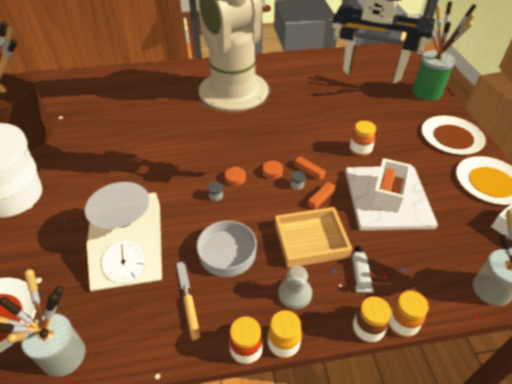

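The tub stands on the slab, around (332,178) in the wrist view, with its blocks inside. Two blocks and two cakes are left. Blocks go first.

```bash
python3 - <<'E'
from h import *
for p in ([.425,.056],[.434,-.051]):
    for a in (np.pi/2,0,np.pi/4,-np.pi/4): print(p,a,[inverse_kinematics([*p,.008-TIP],ori(a+k*np.pi)) is not None for k in(-1,0,1)])
def block_to_tray(x,y,dy):
    B,C=find(snapshot("top"));b=nearest(B,x,y)
    if np.hypot(b[0]-x,b[1]-y)>.06: print("far");return False
    o=grab(b[0],b[1],b[2]+np.pi/2,.042,.012,.009,zlift=.13)
    if not .02<o<.03: print("MISS");return False
    tover(TRAY[0],TRAY[1]+dy,.13,np.pi/2);tdown(TRAY[0],TRAY[1]+dy,.019,v=.12)
    move_gripper(.031);hold(.1);tup(.13);return True
B,C=find(snapshot("top"));[print(np.round(b,3)) for b in B+C]
r=block_to_tray(.544,.165,.030)
if r: r=block_to_tray(.437,.16,-.030)
over(.5,-.02,.3,np.pi/2)
d,st=wsnap();cv2.imwrite("pics/o.png",d["color"][:,:,::-1]);print(st["clock"])
S=snapshot("scene");cv2.imwrite("pics/o_s.png",S["color"][:,:,::-1])
E
```

```text
[0.425, 0.056] 1.5707963267948966 [False, True, False]
[0.425, 0.056] 0 [True, True, True]
[0.425, 0.056] 0.7853981633974483 [True, True, True]
[0.425, 0.056] -0.7853981633974483 [True, True, True]
[0.434, -0.051] 1.5707963267948966 [True, True, True]
[0.434, -0.051] 0 [True, True, True]
[0.434, -0.051] 0.7853981633974483 [True, True, True]
[0.434, -0.051] -0.7853981633974483 [True, True, True]
[0.436 0.16  0.675 0.094 0.027]
[0.545 0.164 2.263 0.092 0.027]
[0.425 0.056 0.    0.057 0.056]
[ 0.434 -0.051  0.     0.057  0.054]
target [0.545 0.164 2.291 0.092 0.028]
grab opening 0.0236
target [0.449 0.171 0.644 0.069 0.029]
grab opening 0.0238
88.4083
```

View pics/o_s.png

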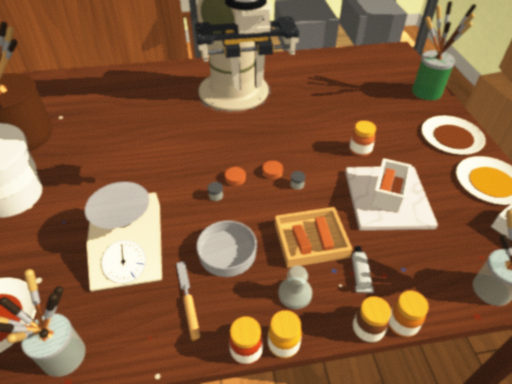

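Both blocks are in the tray at (302,237) and (325,231). I'll check the first one's seating later, as it was gripped off-centre. Now the cakes.

```bash
python3 - <<'E'
from h import *
def cake(x,y,zrel):
    d,C=find(snapshot("top"));c=nearest(C,x,y)
    if np.hypot(c[0]-x,c[1]-y)>.06: print("far");return False
    if np.hypot(c[0]-x,c[1]-y)>.006: print("occluded? using listed"); c=(x,y)
    o=grab(c[0],c[1],0.,.072,.04,.007,zlift=.13)
    if not .05<o<.06: print("MISS");return False
    tover(*TIN,.13,0.);tdown(*TIN,zrel,v=.12);move_gripper(.064);hold(.2);tup(.13);return True
r=cake(.434,-.051,.004+.007+.002)
if r:r=cake(.425,.056,.024+.007+.002)
over(.45,.05,.3,0.)
d,st=wsnap();cv2.imwrite("pics/p.png",d["color"][:,:,::-1]);print(st["clock"])
tup(.4)
over(.3,.55,.35,0.)
for n in("scene","top"):
    d=snapshot(n);cv2.imwrite(f"pics/p_{n}.png",cv2.resize(d["color"][:,:,::-1],None,fx=1.5,fy=1.5,interpolation=cv2.INTER_CUBIC))
E
```

```text
Traceback (most recent call last):
  File "h.py", line 80, in nearest
    b=min(L,key=lambda b:np.hypot(b[0]-x,b[1]-y));print("target",np.round(b,3));return b
ValueError: min() iterable argument is empty
```

The arm hides both cakes from the top camera, so I'll take their positions from a picture with the arm out of the way.

```bash
python3 - <<'E'
from h import *
def cake(x,y,zrel):
    o=grab(x,y,0.,.076,.04,.007,zlift=.13)
    if not .05<o<.06: print("MISS");return False
    tover(*TIN,.13,0.);tdown(*TIN,zrel,v=.12);move_gripper(.064);hold(.2);tup(.13);return True
over(.62,-.30,.2,0.)
B,C=find(snapshot("top"));[print(np.round(b,3)) for b in C]
c=nearest(C,.434,-.051);c1=nearest(C,.425,.056)
r=cake(c[0],c[1],.004+.007+.002)
if r:
    over(.62,-.30,.2,0.)
    B,C=find(snapshot("top"));[print(np.round(b,3)) for b in C]
    c1=nearest(C,.425,.056)
    r=cake(c1[0],c1[1],.024+.007+.002)
over(.45,.05,.3,0.)
d,st=wsnap();cv2.imwrite("pics/p.png",d["color"][:,:,::-1]);print(st["clock"])
over(.3,.55,.35,np.radians(70))
for n in("scene","top"):
    d=snapshot(n);cv2.imwrite(f"pics/p_{n}.png",cv2.resize(d["color"][:,:,::-1],None,fx=1.5,fy=1.5,interpolation=cv2.INTER_CUBIC))
E
```

```text
[0.425 0.056 0.    0.057 0.056]
[ 0.434 -0.05   0.     0.054  0.054]
target [ 0.434 -0.05   0.     0.054  0.054]
target [0.425 0.056 0.    0.057 0.056]Traceback (most recent call last):
  File "<stdin>", line 9, in <module>
  File "<stdin>", line 3, in cake
  File "h.py", line 77, in grab
    move_gripper(op);tover(x,y,zover,a);tdown(x,y,zt);move_gripper(cl);tup(zlift,v=.3)
                                        ~~~~~^^^^^^^^
  File "h.py", line 72, in tdown
    def tdown(x,y,zt,v=.15): servo_line([x,y,zt-TIP],v=v)
                             ~~~~~~~~~~^^^^^^^^^^^^^^^^^^
cell.PlanningError: the arm cannot follow that straight line within its joint ranges
```

```bash
cat >> h.py <<'E'
def grab2(x,y,angs,op,cl,zt,zlift=.13,zover=.06):
    move_gripper(op)
    for a in angs:
        for k in (0,1,-1):
            try:
                movep([x,y,zover-TIP],ori(a+k*np.pi));tdown(x,y,zt)
            except PlanningError: continue
            print("angle",np.degrees(a+k*np.pi),read_state()["eef_pos"]);move_gripper(cl)
            o=read_state()["opening"];print("opening",round(o,4))
            tup(zlift);return o
    print("no line");return 0
def cake(x,y,zrel):
    o=grab2(x,y,[0,np.pi/4,-np.pi/4,np.pi/2,.4,-.4],.076,.04,.007)
    if not .05<o<.06: print("MISS");return False
    tover(*TIN,.13,0.);tdown(*TIN,zrel,v=.12);move_gripper(.064);hold(.2);tup(.13);return True
E
python3 - <<'E'
from h import *
print(read_state()["clock"],read_state()["eef_pos"])
r=cake(.434,-.050,.013)
print(read_state()["clock"])
if r:
    over(.62,-.30,.2,0.)
    B,C=find(snapshot("top"));[print(np.round(b,3)) for b in C]
E
```

```text
92.3917 [ 0.4355382  -0.05079891  0.04376819]
angle -45.0 [ 0.43397024 -0.05087703 -0.01942914]
opening 0.0552
100.2
[0.425 0.056 0.    0.057 0.056]
[ 0.674 -0.101  0.     0.051  0.05 ]
```

```bash
python3 - <<'E'
from h import *
o=grab2(.425,.056,[0,-np.pi/4,np.pi/2,-.4,-1.2],.074,.04,.007)
if .05<o<.06:
    tover(*TIN,.13,0.);tdown(*TIN,.033,v=.12);move_gripper(.064);hold(.2);tup(.15)
    over(.55,.0,.3,0.)
    d,st=wsnap();cv2.imwrite("pics/p.png",d["color"][:,:,::-1]);print(st["clock"])
    over(.3,.55,.35,np.radians(70))
for n in("scene","top"):
    d=snapshot(n);cv2.imwrite(f"pics/p_{n}.png",cv2.resize(d["color"][:,:,::-1],None,fx=1.5,fy=1.5,interpolation=cv2.INTER_CUBIC))
print(read_state()["clock"])
E
```

```text
no line
109.3167
```

View pics/p_scene.png

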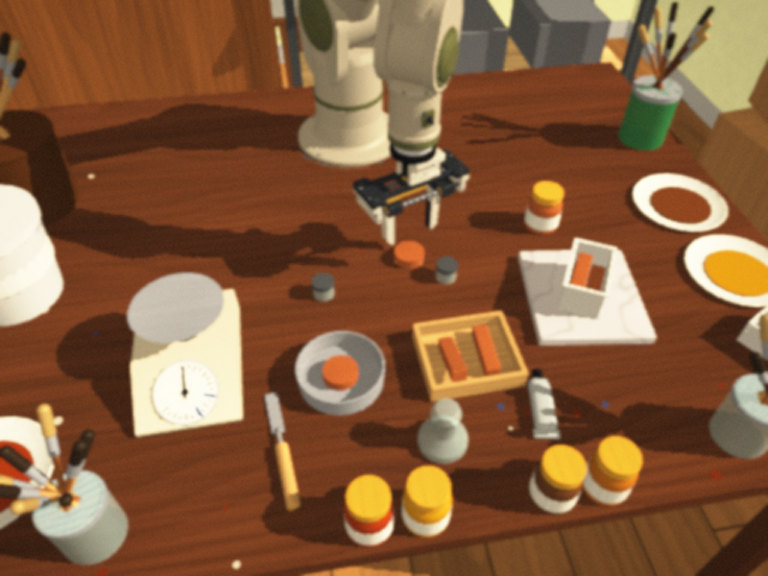

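View pics/p_top.png

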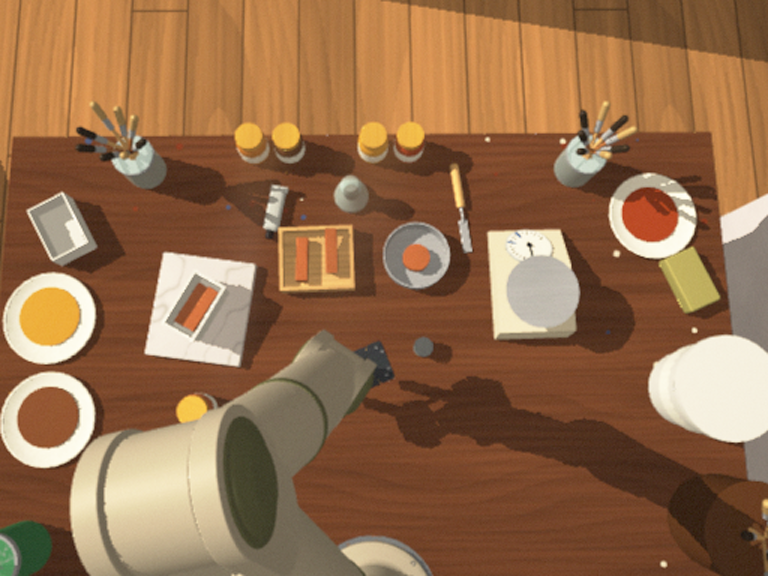

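One cake remains: the arm can't follow a straight line down there from its present posture. I'll look for a workable approach, starting from a neutral posture. In the top view, the right-hand tray block at (332,250) also needs a check at its far end.

```bash
python3 - <<'E'
from h import *
up(.15)
over(.6,.0,.25,0.)
d,st=wsnap();cv2.imwrite("pics/q.png",d["color"][:,:,::-1]);print(st["clock"],st["joint_positions"].round(2))
for deg in range(-90,270,15):
    a=np.radians(deg)
    h_=inverse_kinematics([.425,.056,.06-TIP],ori(a));l=inverse_kinematics([.425,.056,.007-TIP],ori(a))
    if h_ is not None and l is not None: print(deg,np.round(h_,2),np.round(l,2),np.abs(h_-l).max().round(2))
E
```

```text
110.8667 [-0.39  0.41  0.43  1.85 -0.21  0.93  0.13]
-75 [-0.49  0.58  0.33  2.41 -0.8   0.25 -0.74] [-0.14  0.67 -0.17  2.41  1.04  0.13 -2.62] 1.88
-60 [-0.45  0.57  0.28  2.41 -0.69  0.23 -0.59] [-0.13  0.67 -0.19  2.41  1.06  0.13 -2.39] 1.8
-45 [-0.42  0.57  0.23  2.4  -0.59  0.22 -0.43] [-0.13  0.67 -0.19  2.41  1.06  0.13 -2.13] 1.69
-30 [-0.41  0.56  0.2   2.4  -0.54  0.21 -0.23] [-0.13  0.67 -0.19  2.41  1.06  0.13 -1.86] 1.64
-15 [-0.39  0.56  0.18  2.4  -0.48  0.21 -0.03] [-0.13  0.67 -0.19  2.41  1.06  0.13 -1.6 ] 1.58
0 [-0.37  0.56  0.16  2.4  -0.42  0.2   0.18] [-0.13  0.67 -0.19  2.41  1.06  0.13 -1.34] 1.52
15 [-0.36  0.56  0.13  2.4  -0.36  0.2   0.37] [-0.13  0.67 -0.19  2.41  1.06  0.13 -1.08] 1.45
30 [-0.34  0.56  0.11  2.4  -0.3   0.2   0.57] [-0.13  0.67 -0.19  2.41  1.06  0.13 -0.82] 1.39
45 [-0.32  0.55  0.09  2.4  -0.23  0.2   0.76] [-0.13  0.67 -0.19  2.41  1.06  0.13 -0.55] 1.32
60 [-0.3   0.55  0.06  2.4  -0.16  0.19  0.95] [-0.13  0.67 -0.19  2.41  1.06  0.13 -0.29] 1.24
75 [-0.28  0.55  0.03  2.4  -0.07  0.19  1.12] [-0.13  0.67 -0.19  2.41  1.06  0.13 
[... 375 characters left out ...]
 1.06  0.13  1.02] 0.81
150 [-0.17  0.55 -0.14  2.39  0.34  0.22  2.  ] [-0.13  0.67 -0.19  2.41  1.06  0.13  1.28] 0.73
165 [-0.14  0.55 -0.17  2.39  0.41  0.23  2.19] [-0.13  0.67 -0.19  2.41  1.06  0.13  1.54] 0.66
180 [ 0.12  0.59 -0.54  2.37  0.89  0.38  1.95] [-0.11  0.68 -0.22  2.41  1.11  0.15  1.75] 0.31
195 [ 0.46  0.8  -1.11  2.35  1.17  0.77  1.88] [ 0.44  0.94 -1.11  2.38  1.37  0.83  1.7 ] 0.2
210 [ 0.46  0.8  -1.11  2.35  1.17  0.77  2.14] [ 0.44  0.94 -1.11  2.38  1.37  0.83  1.97] 0.2
225 [-0.5   0.58  0.35  2.41 -0.82  0.26 -1.76] [ 0.44  0.94 -1.11  2.38  1.37  0.83  2.23] 3.99
240 [-0.58  0.61  0.47  2.41 -1.    0.31 -1.3 ] [ 0.44  0.94 -1.11  2.38  1.37  0.83  2.49] 3.79
```

View pics/q.png

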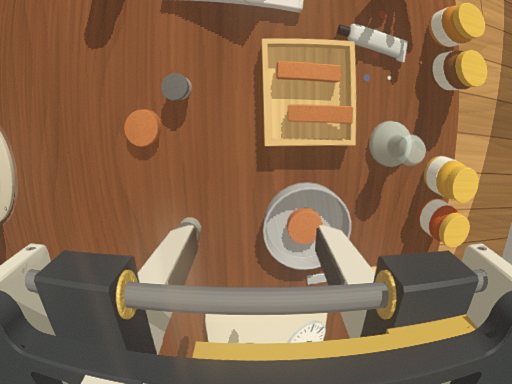

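The remaining cake is at (141,128). The tray block at (320,114) has its far end up on the tray wall, so I'll mend that afterwards. For the cake, I'll use the posture family from the 195° solution.

```bash
python3 - <<'E'
from h import *
move_gripper(.074)
x,y=.425,.056
movep([x,y,.07-TIP],ori(np.radians(195)));movep([x,y,.06-TIP],ori(np.radians(180)))
ok=False
for dg in (180,187,172):
    try:
        movep([x,y,.06-TIP],ori(np.radians(dg)));tdown(x,y,.007);ok=True;break
    except PlanningError as e: print(dg,e)
if ok:
    print(dg,read_state()["eef_pos"]);move_gripper(.04);tup(.12)
    o=read_state()["opening"];print(o)
    if .05<o<.06:
        tover(*TIN,.13,0.);tdown(*TIN,.033,v=.12);move_gripper(.064);hold(.2);tup(.15)
over(.6,.0,.25,0.)
d,st=wsnap();cv2.imwrite("pics/r.png",d["color"][:,:,::-1]);print(st["clock"])
h=hsv(d);m=orange(d)
for c in contours(m,100):
    bb=cv2.boundingRect(c);print(bb,cv2.minAreaRect(np.array([wray(d,st,p,.024)[:2]*1000 for p in c[:,0,:]],np.float32)))
E
```

```text
180 [ 0.42468581  0.05624729 -0.01942907]
0.05511817756253477
119.2167
(432, 208, 21, 19) ((923.0657348632812, -85.61904907226562), (50.2709846496582, 19.183809280395508), 41.78074645996094)
```

View pics/r.png

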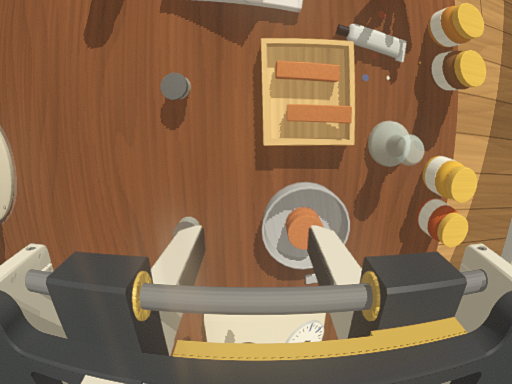

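Both cakes are stacked in the tin at about (304,228). Now I'll shift the near tray block about 13 mm off the far wall.

```bash
python3 - <<'E'
from h import *
d,st=wsnap()
for uv in [(288,113),(351,114),(320,114)]: print(wray(d,st,uv,.032)[:2])
c=wray(d,st,(320,114),.032)
x,y=TRAY[0],float(c[1]);dx=TRAY[0]-c[0]
print("shift",dx)
dx=float(np.clip(dx,-.02,-.004)) if dx<0 else 0
move_gripper(.036);tover(x,y,.07,np.pi/2);tdown(x,y,.020);move_gripper(.012);print(read_state()["opening"])
tup(.055);servo_line([x+dx,y,.055-TIP],v=.1);tdown(x+dx,y,.021,v=.08);move_gripper(.034);hold(.3);tup(.15)
over(.6,.0,.25,0.)
d,st=wsnap();cv2.imwrite("pics/s.png",d["color"][:,:,::-1]);print(st["clock"])
E
```

```text
[0.6439832  0.07059475]
[0.73449534 0.07251248]
[0.68896701 0.07043448]
shift -0.01696700994248168
0.023700680802747433
125.675
```

View pics/s.png

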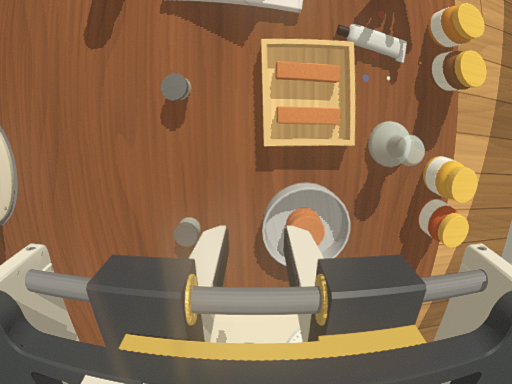

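Both tray blocks now lie flat on the tray floor, at (307,71) and (308,115). I'll do a final check with the arm clear.

```bash
python3 - <<'E'
from h import *
tup(.4)
over(.45,-.5,.3,0.);hold(.3)
for n in("scene","top"):
    d=snapshot(n);cv2.imwrite(f"pics/t_{n}.png",cv2.resize(d["color"][:,:,::-1],None,fx=1.5,fy=1.5,interpolation=cv2.INTER_CUBIC))
c,r=tubfind(d,98,160,172,250,.05)
h=hsv(d)
for cc in contours(orange(d),40):
    for nm,z in (("",.03),): 
        p,(l,w),a=rect_world(d,cc,z);print(p.round(3),round(l,3),round(w,3))
print(read_state()["clock"],SLAB,TIN,TRAY)
E
```

```text
[0.347 0.653] 0.069 0.031
[0.357 0.605] 0.107 0.058
[0.572 0.336] 0.088 0.038
[ 0.673 -0.101] 0.052 0.05
[0.67  0.068] 0.085 0.02
[0.669 0.131] 0.087 0.021
[ 0.743 -0.581] 0.114 0.087
128.675 [0.573  0.3355] [ 0.6734 -0.1004] [0.672  0.1027]
```

View pics/t_top.png

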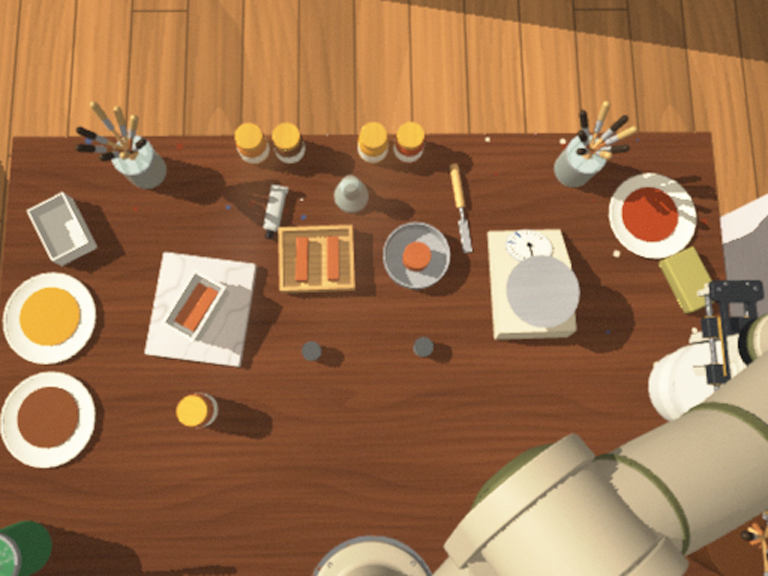

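View pics/t_scene.png

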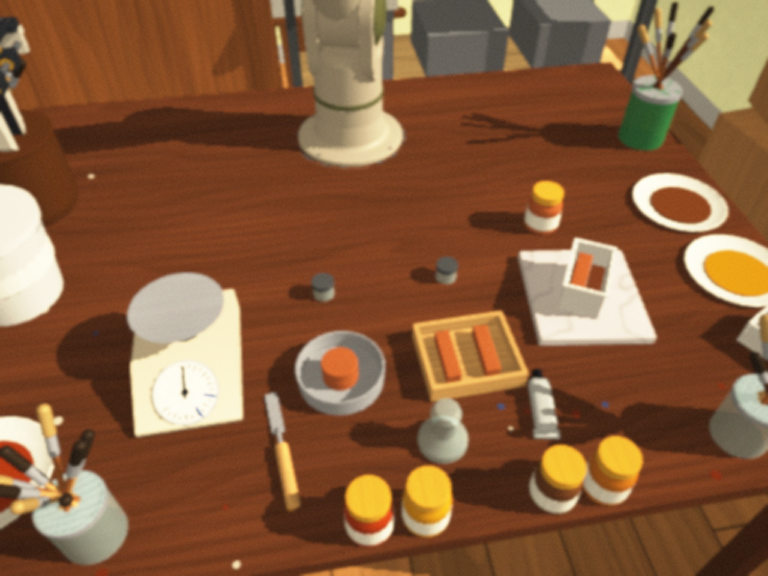

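Everything is in place: the tub and blocks on the slab at (195,306) in the top view, two blocks in the tray and the cakes stacked in the tin. The gripper looks close to the white crock, so I'll move it to clear air before handing in.

```bash
python3 - <<'E'
from h import *
print(read_state()["wrist_force"])
movep([.5,-.02,.38],ori(0.));hold(.5);s=read_state();print(s["clock"],s["wrist_force"],s["qd"].round(3))
sign_off()
E
```

```text
[-0.21301573  0.48596014  0.48906011]
130.9583 [0.1818732  0.18933706 0.20141959] [-0.002  0.     0.002  0.001  0.001 -0.    -0.001]
the job is handed in; nothing more can be done
```

The job is handed in at 131 s of the 210 s allowed, with every step done; no verdict was reported.

- **Weighing:** I set the empty tub about 1.5 mm off the pan's centre and added three blocks. With hands off, the pointer rested just past the first tape mark, at about 0.445 kg or 21.8 mm down. That is about 1.2 mm inside the 20.6 mm limit, read from a wrist-camera close-up of the dial. A fourth block could have brought it close to the upper mark, so I left it out.
- **Clearing:** The loaded tub stands upright near the centre of the slab. The two leftover blocks lie flat in the tray, and both cakes are stacked in the middle of the tin. The pots, jar, muller, paint tube and palette knife look unmoved in the last pictures.

**What disagreed or went wrong:**
- **Fingertip offset:** `tips_ahead` says the fingertips are 11 mm ahead of the TCP, but touching the bench showed them about 26 mm behind it. My first try at the tub closed on nothing because of this, and I used the measured value from then on.
- **Tray block:** One block first landed with its end on the tray wall, so I regripped it and set it flat.
- **Second cake:** The arm could not reach it at first and needed a different posture.

The weight resting on the slab was not measured; 0.445 kg would give about 4.4 N, within the 3.9–5.8 N wanted.

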